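Push the lens case into the corner stop

ROBOT

A 6-joint arm with a two-finger parallel gripper is mounted at the origin on a cart in front of the work surface, level with it; the furniture and walls round the work are solid. World frame = base frame: x ahead of the robot, y to its left, z up, the work surface at z = 0. Lengths are in mm, angles in rad, forces in N, time in s.
With the tool pointing down it reaches from about 275 to 750 mm from the base axis. Payload 10.2 kg.
Tool frame: the origin (TCP) lies at the centre of the arm's flange, where the gripper is bolted on; the fingertips stand 173 mm ahead of it and the grasp point (between the pads) lies 155 mm ahead of it; z points along the fingers, y is the line along which they close (so a half turn about z gives the same grasp; the last joint's range is limited). The gripper opens to 85 mm and grips with 20 to 120 N. Pads are 22 mm wide; open, the fingers measure 114 mm over their backs; the gripper's body (76 mm by 85 mm) begins 54 mm behind the grasp point. The pads swing forward as they close: fully open they stand 13 mm farther back than shut.
Start: joints at [-1.453, 0.313, 1.498, -0, 1.331, -0.223], TCP at [175.464, -494.818, 404.694] pointing down, gripper open.
Joint ranges: [-2.94, 2.94], [-0.97, 2.17], [0.19, 2.56], [-1.23, 4.37], [0.02, 3.11], [-2.88, 2.88]. Speed limits (rad/s): [2.39, 2.39, 3.01, 3.14, 3.14, 3.14].

INTERFACE

Orientations are given as a unit quaternion [w, x, y, z].
In Python, from rig import ctrl, optics, workorder, telemetry gives the robot as it stands (ctrl), with the cameras (optics), the job (workorder) and the readings (telemetry).
- The arm moves only by the tool nudge_tcp, called by a JSON object that holds its "name" and its "arguments", one argument or row to a line. Schema: {"type":"object","properties":{"offsets":{"type":"array","items":{"type":"array","prefixItems":[{"type":"array","items":{"type":"number"},"minItems":3,"maxItems":3},{"type":"array","items":{"type":"number"},"minItems":3,"maxItems":3}],"minItems":2,"maxItems":2},"minItems":1,"maxItems":8},"finger_gap":{"type":"number"},"grip_force":{"type":"number"},"only":{"type":"string"},"quiet":{"type":"boolean"},"lines":{"type":"string"}},"required":["offsets"],"additionalProperties":false}. offsets is a list of rows, 1 to 8 of them, each written [[dx, dy, dz], [rx, ry, rz]]: dx, dy, dz in mm, then a rotation vector rx, ry, rz in rad; each row is the pose to reach, as a shift and turn from the pose commanded when the call began, along the tool's axes at that moment; what a row does not reach only later rows make up. A row lasts 1/10 s, in which the tool goes at most 50 mm and 0.15 rad, less where a joint would pass 70% of its speed; a pose out of reach is approached as far as the arm can. finger_gap is the opening from 0.0 (shut) to 1.0 (fully open), set as the call begins (left out keeps the last). The fingers move at their own pace and stop on an object; grip_force is the grip in N (left out, the last holds). Time passes only in rows, so rows that do not move let the fingers close. The tool returns the time, the measured TCP pose, the force, the opening and the grip force at its end. only (a regular expression) keeps the lines of the reply that match it, lines (a string "A,B") keeps lines A to B, and quiet returns only ok. Input that does not fit is refused with a message, and nothing moves.
- telemetry.sense(): the state, without advancing time (a new reading comes with each control period).
- optics.capture(name): name is "scene" or "top"; returns the picture (384x512x3 uint8, red, green, blue); there is no depth.
- optics.calibration(name): a dict with "fx", "fy", "cx", "cy" (pixels), "distortion" ([k1, k2, p1, p2, k3] as OpenCV has them; the pictures are not rectified), "position" and "attitude" of the camera in the world. Camera axes: x right, y down, z forward; pixel columns grow to the right and rows downward; lengths in mm; the calibration is good to about 2 mm. A picture is of the moment at which its call begins. calibration takes no time and is no camera call.
- workorder.finish_job(): hands the job in; it is judged then, once.
The state is a dict: "time_s": time; "joints": joint angles; "dq": joint speeds; "tau": joint torques, N m; "eef_pos": TCP position; "ee_rot": TCP orientation; "force": force on the tool from outside, world axes, zero at the start; "wrist_torque": the same for the moment, N m; "grip_width": opening from 0.0 (shut) to 1.0 (fully open); "grip_force": force on a finger pad.
Only numpy, scipy, OpenCV 4.12 (cv2) and the standard library are available. Lean on these libraries where they do the work, as an engineer would, in place of code of your own. Each camera call takes 0.05 s, during which the arm holds its last target. There are 200 camera calls.

TASK

Push the black lens case along the bench into the inner corner of the bolted-down stop, so that its hinged long side lies flush along the long rail and its left end sits against the short rail. Only push it with the fingers: do not pick it up or tip it, do not shift the small things lying around it, and leave it there with the hand clear.

Things in the scene. Friction and masses are not known exactly. Their poses are not given: they have to be found in the camera images.
- case: closed black lens case, a flat box 100 x 150 mm, 42 mm high (106 over catches and hinges), about 0.28 kg, loose; slides with 1 to 3 N. Origin: centre of its underside. x points to the hinged long side (50 mm off), which starts facing the long rail; the catches are on its other long side, towards the robot; y along its length (ends at +-75 mm), z up. The lid stays shut
- corner_stop: fixed L-shaped stop of two aluminium rails 20 mm wide and high (screw heads 5 mm more). Origin: inner corner at bench level. Long rail: from the corner 320 mm along -y (to the robot's right), inner face x = 0. Short rail: from the corner 90 mm along -x (towards the robot), inner face y = 0. The case starts inside the L; home, its origin is at x = -50, y = -75 mm here, axes parallel
- caliper: a digital caliper 70x225x17 mm lying behind the long rail, loose, to be left alone. Origin: centre of its underside
- fork_clamp: a small steel clamping fork 38x68x16 mm lying beyond the right end of the working area, loose, to be left alone. Origin: centre of its underside
- lens_mount: a black lens ring with a lug 50x59x11 mm lying flat to the left of the short rail, loose, to be left alone. Origin: centre of its underside
- post: a steel post 13 mm in diameter, 75 mm tall, standing behind the corner, loose, to be left alone. Origin: centre of its underside

How it is judged (in metres and radians):
At the end, for the whole second after the job is handed in: the case rests flat on the bench in the corner, within 5 mm of touching each rail, parallel to the rails within 0.05 rad, at rest (x of case in the frame of corner_stop between -0.055 and -0.046 m and y of case in the frame of corner_stop between -0.08 and -0.071 m and angle between the x axis of case and the x axis of corner_stop, either way round below 0.05 rad and height (world z) of case below 0.005 m and angle between case's own z axis and vertical below 0.05 rad and linear speed of case below 0.01 m/s).
It fails at once if the arm or the gripper's body, rather than the fingers, pushes the case with over 3 N (contact force between the arm and case above 3 N).
It fails at once if the case is lifted more than 12 mm or tipped more than 0.2 rad (height (world z) of case above 0.012 m or angle between case's own z axis and vertical above 0.2 rad).
It fails at once if a small thing lying around (caliper, clamping fork, lens ring, post) is moved more than 20 mm (distance of any of caliper, fork_clamp, lens_mount, post from where it was at the start of the episode above 0.02 m).
It also fails if it takes over 64 s, if anything falls off the work surface, if the arm or the gripper's body presses on something with over 40 N, if the wrist force passes 120 N, or if a joint passes its speed limit or range.

## Working session

There is one attempt and no reset: what is moved stays moved. The work goes in short steps, Python scripts to look and compute and a tool call to move; the robot and the scene stay as the last step left them, time stands still between calls to the robot, and variables do not carry over. Pictures are saved under pics/ and viewed, at most 10 in all, crops included, and the job is handed in when it is done.

```bash
ls; mkdir -p pics; python3 - <<'E'
from rig import ctrl, optics, workorder, telemetry
import cv2
for n in("scene","top"):
    cv2.imwrite(f"pics/{n}0.png",optics.capture(n)[:,:,::-1]); print(n,optics.calibration(n))
print(telemetry.sense())
E
```

```text
pics
rig.py
scene {'fx': 415.8586331504217, 'fy': 415.8586331504217, 'cx': 250.46095491517363, 'cy': 194.34670768643574, 'distortion': array([0.01111353, 0.        , 0.        , 0.        , 0.        ]), 'position': array([816.23595971, 524.55270758, 564.85101296]), 'attitude': array([-0.05220945,  0.12641787,  0.89624425, -0.4219466 ])}
top {'fx': 363.68270597313864, 'fy': 363.68270597313864, 'cx': 252.22509090625928, 'cy': 193.59004515934208, 'distortion': array([-0.11821761,  0.        ,  0.        ,  0.        ,  0.        ]), 'position': array([ 494.09101261, -111.70017825,  930.24912276]), 'attitude': array([-0.06311251,  0.7094503 , -0.69975811,  0.05509689])}
{'time_s': 0.1, 'joints': array([-1.45340317e+00,  3.13373357e-01,  1.49834344e+00, -1.68851895e-06,
        1.33100753e+00, -2.23395874e-01]), 'dq': array([-0.00118429, -0.00203259, -0.00236809, -0.00078455, -0.00021117,
        0.00012689]), 'tau': array([ 2.57645253e-03, -4.12897968e+01, -2.60144001e+01, -2.44244375e-04,
        2.94971440e-03, -1.41362182e-05]), 'eef_pos': array([ 175.45752539, -494.7763659 ,  404.20943337]), 'ee_rot': array([-5.65086003e-04,  9.85517753e-01,  1.69571337e-01,  2.91572582e-05]), 'force': array([ 0.25150594,  0.46421294, -0.28707234]), 'wrist_torque': array([-0.00908245,  0.05483309,  0.04034534]), 'grip_force': 0.0, 'grip_width': 1.0006425723096555}
```

View pics/top0.png

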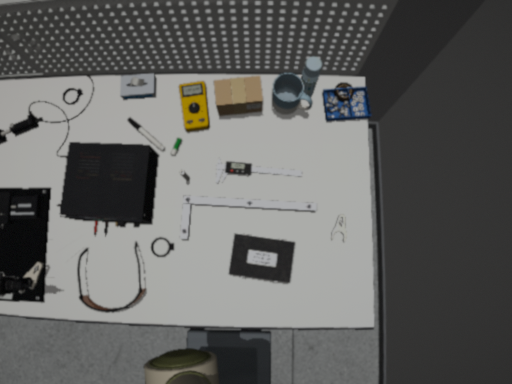

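View pics/scene0.png

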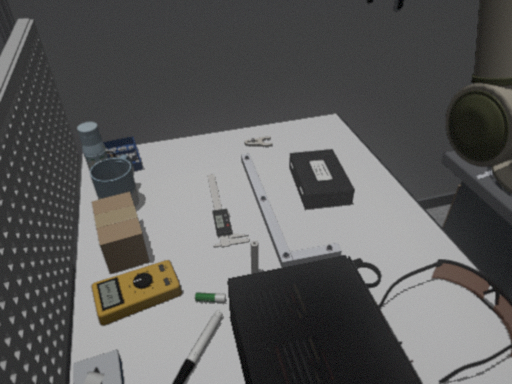

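```bash
cat > h.py <<'E'
import numpy as np, cv2
from rig import ctrl, optics, workorder, telemetry
from scipy.spatial.transform import Rotation as R
def ray(n,px,z):
    c=optics.calibration(n); K=np.array([[c['fx'],0,c['cx']],[0,c['fy'],c['cy']],[0,0,1]])
    u=cv2.undistortPoints(np.array(px,float).reshape(-1,1,2),K,c['distortion'])[:,0]
    q=c['attitude']; d=np.c_[u,np.ones(len(u))]@R.from_quat([q[1],q[2],q[3],q[0]]).as_matrix().T
    p=c['position']; return p[:2]+d[:,:2]*((z-p[2])/d[:,2])[:,None]
E
python3 - <<'E'
from h import *
im=cv2.imread('pics/top0.png')
cv2.imwrite('pics/crop0.png',cv2.resize(im[180:300,170:330],None,fx=5,fy=5,interpolation=cv2.INTER_CUBIC))
g=cv2.cvtColor(im,cv2.COLOR_BGR2GRAY)
m=np.zeros_like(g); m[225:295,220:305]=(g[225:295,220:305]<90)*255
c=max(cv2.findContours(m,0,2)[0],key=cv2.contourArea)
r=cv2.minAreaRect(c); b=cv2.boxPoints(r); print(r,b)
print(ray('top',b,42).round(1))
print(ray('top',[[187,208],[316,210],[190,196],[316,205],[189,208],[188,239]],20).round(1))
E
```

```text
((261.7665100097656, 257.8899841308594), (60.81958770751953, 41.38698959350586), 8.530765533447266) [[228.62349 273.8435 ]
 [234.76283 232.91443]
 [294.90955 241.93646]
 [288.7702  282.86554]]
[[ 447.7  -46.6]
 [ 546.3  -59.3]
 [ 526.4 -205.9]
 [ 428.3 -191.2]]
[[ 608.6   64.7]
 [ 607.9 -261.8]
 [ 639.5   58.3]
 [ 620.6 -262. ]
 [ 608.7   59.6]
 [ 530.4   58.9]]
```

View pics/crop0.png

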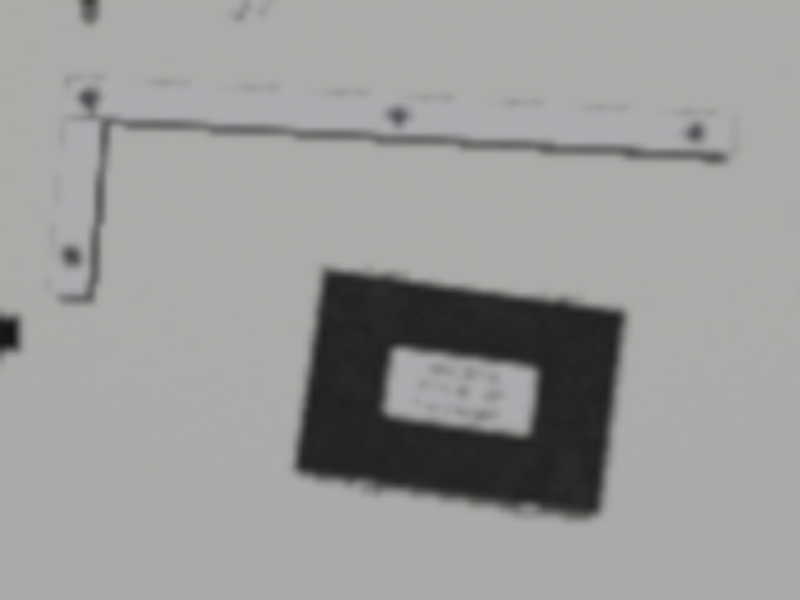

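```bash
python3 - <<'E'
from h import *
f=lambda l:np.array(l)/5+[169.6,179.6]
r=ray('top',f([[105,121],[725,156],[93,298]]),20)
# dark seam = side face, edge of bright rail a bit above
c=ray('top',f([[323,270],[625,312],[600,515],[298,472]]),42)
print(r.round(1),c.round(1),c.mean(0).round(1))
a=lambda v:np.arctan2(v[1],v[0]).round(3)
print('rail y axis',a(r[0]-r[1])-np.pi/2,'short',a(r[0]-r[2]),'case',a(c[0]-c[3]),a(c[0]-c[1])-np.pi/2, [np.linalg.norm(c[i]-c[i-1]).round(1) for i in range(4)])
yaw=(a(r[0]-r[1])-np.pi/2+a(r[0]-r[2]))/2
M=np.array([[np.cos(yaw),np.sin(yaw)],[-np.sin(yaw),np.cos(yaw)]])
print('yaw',yaw,'case in stop',M@(c.mean(0)-r[0]),(c-r[0])@M.T)
E
```

```text
[[ 619.5   55.9]
 [ 605.8 -258.2]
 [ 529.9   58.4]] [[ 544.6  -58. ]
 [ 526.2 -205.1]
 [ 429.  -193.2]
 [ 447.3  -48. ]] [ 486.8 -126.1]
rail y axis -0.043796326794896645 short -0.028 case -0.102 -0.1247963267948966 [np.float64(97.8), np.float64(148.3), np.float64(97.9), np.float64(146.3)]
yaw -0.03589816339744832 case in stop [-126.08332999 -186.64348849] [[ -70.71887402 -116.53105845]
 [ -83.87045251 -264.23654107]
 [-181.43548363 -255.77975498]
 [-168.30850982 -110.02659945]]
```

{"name": "nudge_tcp", "arguments": {
  "offsets": [
    [[40, -35, 0], [0, 0, 0.05]],
    [[80, -70, 0], [0, 0, 0.1]],
    [[120, -105, 0], [0, 0, 0.15]],
    [[160, -140, 0], [0, 0, 0.2]],
    [[200, -175, 0], [0, 0, 0.25]],
    [[240, -205, 0], [0, 0, 0.3]],
    [[280, -240, 0], [0, 0, 0.34]],
    [[305, -260, 0], [0, 0, 0.38]]
  ],
  "finger_gap": 1.0
}}

```text
time_s: 0.9
eef_pos: [376.0, -146.6, 404.7]
ee_rot: [0.0, 1.0, -0.021, 0.0]
force: [1.5, -0.7, 0.0]
grip_width: 1.0
grip_force: 0.0
```

{"name": "nudge_tcp", "arguments": {
  "offsets": [
    [[0, 0, 0], [0, 0, 0]],
    [[0, 0, 0], [0, 0, 0]]
  ]
}}

```text
time_s: 1.1
eef_pos: [375.8, -147.8, 404.5]
ee_rot: [-0.0, 1.0, -0.018, -0.0]
force: [-0.3, -1.9, -0.3]
grip_width: 1.001
grip_force: 0.0
```

```bash
python3 - <<'E'
from h import *
s=telemetry.sense();q=s['ee_rot'];X=R.from_quat([*q[1:],q[0]]).as_matrix();print(s['eef_pos'],X.round(3),s['joints'])
E
```

```text
[ 375.82843046 -147.82682307  404.52681279] [[ 0.999 -0.036 -0.001]
 [-0.036 -0.999  0.   ]
 [-0.001  0.    -1.   ]] [-6.66795123e-01  4.10544663e-02  1.82614881e+00 -3.13799839e-04
  1.27478975e+00  9.40171442e-01]
```

{"name": "nudge_tcp", "arguments": {
  "offsets": [
    [[10, -27, 40], [0, 0, 0]],
    [[10, -27, 80], [0, 0, 0]],
    [[10, -27, 120], [0, 0, 0]],
    [[10, -27, 160], [0, 0, 0]],
    [[10, -27, 195], [0, 0, 0]],
    [[10, -27, 215], [0, 0, 0]],
    [[10, -27, 229], [0, 0, 0]],
    [[10, -27, 229], [0, 0, 0]]
  ],
  "finger_gap": 1.0
}}

```text
time_s: 1.9
eef_pos: [385.8, -123.2, 174.3]
ee_rot: [-0.001, 1.0, -0.021, -0.002]
force: [1.0, -0.1, 1.3]
grip_width: 1.002
grip_force: 0.0
```

```bash
python3 - <<'E'
from h import *
cv2.imwrite('pics/t1.png',cv2.resize(optics.capture('top')[170:310,160:340,::-1],None,fx=4,fy=4))
E
```

```text
(no output)
```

View pics/t1.png

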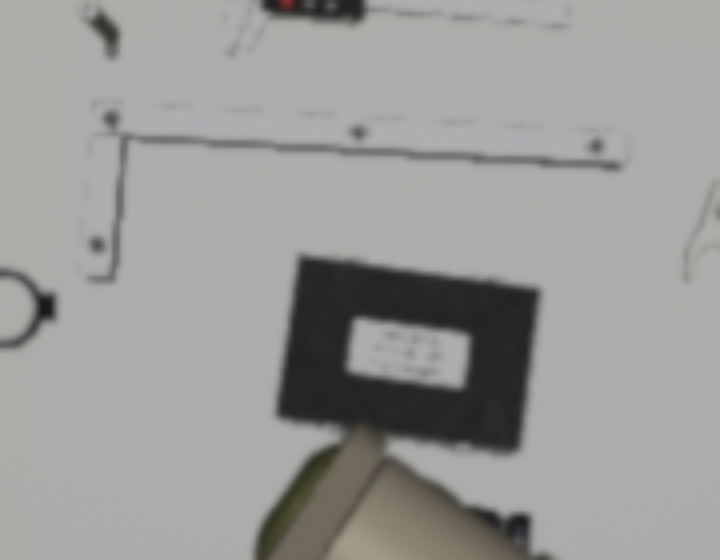

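{"name": "nudge_tcp", "arguments": {
  "offsets": [
    [[12, 0, 0], [0, 0, 0]],
    [[18, 0, 0], [0, 0, 0]],
    [[23, 0, 0], [0, 0, 0]],
    [[28, 0, 0], [0, 0, 0]],
    [[33, 0, 0], [0, 0, 0]],
    [[38, 0, 0], [0, 0, 0]],
    [[43, 0, 0], [0, 0, 0]],
    [[48, 0, 0], [0, 0, 0]]
  ]
}}

```text
time_s: 2.75
eef_pos: [434.9, -123.9, 175.7]
ee_rot: [-0.0, 1.0, -0.02, -0.0]
force: [-1.2, -1.1, 0.3]
grip_width: 1.002
grip_force: 0.8
```

{"name": "nudge_tcp", "arguments": {
  "offsets": [
    [[5, 0, 0], [0, 0, 0]],
    [[10, 0, 0], [0, 0, 0]],
    [[15, 0, 0], [0, 0, 0]],
    [[20, 0, 0], [0, 0, 0]],
    [[25, 0, 0], [0, 0, 0]],
    [[30, 0, 0], [0, 0, 0]],
    [[35, 0, 0], [0, 0, 0]],
    [[40, 0, 0], [0, 0, 0]]
  ]
}}

```text
time_s: 3.55
eef_pos: [475.0, -125.4, 175.7]
ee_rot: [-0.0, 1.0, -0.02, -0.0]
force: [-1.8, 0.3, 0.4]
grip_width: 1.001
grip_force: 0.7
```

```bash
python3 - <<'E'
from h import *
cv2.imwrite('pics/t2.png',cv2.resize(optics.capture('top')[170:310,160:340,::-1],None,fx=4,fy=4))
E
```

```text
(no output)
```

View pics/t2.png

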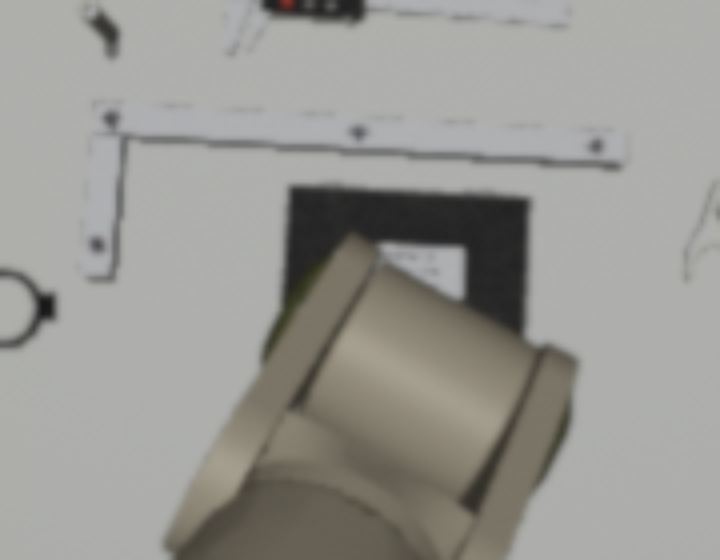

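```bash
python3 - <<'E'
from h import *
f=lambda l:np.array(l)/4+[159.6,169.6]
print(ray('top',f([[290,186],[528,198]]),42),ray('top',f([[125,136],[621,163]]),20))
E
```

```text
[[ 587.4200034   -51.90745979]
 [ 581.95297543 -197.8914135 ]] [[ 620.01672635   55.29336213]
 [ 606.9503985  -258.89626979]]
```

{"name": "nudge_tcp", "arguments": {
  "offsets": [
    [[5, 0, 0], [0, 0, 0]],
    [[10, 0, 0], [0, 0, 0]],
    [[14, 0, 0], [0, 0, 0]],
    [[17, 0, 0], [0, 0, 0]],
    [[19, 0, 0], [0, 0, 0]],
    [[21, 0, 0], [0, 0, 0]],
    [[22, 0, 0], [0, 0, 0]],
    [[23, 0, 0], [0, 0, 0]]
  ]
}}

```text
time_s: 4.4
eef_pos: [497.6, -126.3, 175.7]
ee_rot: [-0.0, 1.0, -0.02, -0.0]
force: [-1.8, 0.3, -0.6]
grip_width: 1.0
grip_force: 0.8
```

{"name": "nudge_tcp", "arguments": {
  "offsets": [
    [[1, 0, 0], [0, 0, 0]],
    [[2, 0, 0], [0, 0, 0]],
    [[2, 0, 0], [0, 0, 0]]
  ]
}}

```text
time_s: 4.7
eef_pos: [499.7, -126.4, 175.7]
ee_rot: [0.0, 1.0, -0.02, 0.0]
force: [-0.4, -0.5, -1.7]
grip_width: 1.002
grip_force: 0.2
```

{"name": "nudge_tcp", "arguments": {
  "offsets": [
    [[1, 0, 0], [0, 0, 0]],
    [[2, 0, 0], [0, 0, 0]],
    [[2, 0, 0], [0, 0, 0]]
  ]
}}

```text
time_s: 5.0
eef_pos: [501.4, -126.5, 175.7]
ee_rot: [-0.0, 1.0, -0.02, -0.0]
force: [-3.9, 0.3, 2.6]
grip_width: 1.0
grip_force: 1.9
```

{"name": "nudge_tcp", "arguments": {
  "offsets": [
    [[1, 0, 0], [0, 0, 0]],
    [[2, 0, 0], [0, 0, 0]],
    [[2, 0, 0], [0, 0, 0]]
  ]
}}

```text
time_s: 5.3
eef_pos: [502.4, -126.4, 175.6]
ee_rot: [-0.001, 1.0, -0.02, -0.003]
force: [-16.4, 1.0, 12.2]
grip_width: 0.998
grip_force: 8.2
```

{"name": "nudge_tcp", "arguments": {
  "offsets": [
    [[1, 0, 0], [0, 0, 0]],
    [[1, 0, 0], [0, 0, 0]]
  ]
}}

```text
time_s: 5.5
eef_pos: [502.8, -126.4, 175.5]
ee_rot: [-0.001, 1.0, -0.02, -0.004]
force: [-22.3, 1.0, 15.1]
grip_width: 0.998
grip_force: 11.1
```

{"name": "nudge_tcp", "arguments": {
  "offsets": [
    [[-20, 0, 0], [0, 0, 0]],
    [[-40, 0, 0], [0, 0, 0]],
    [[-40, 0, -30], [0, 0, 0]],
    [[-40, 0, -70], [0, 0, 0]],
    [[-40, 20, -100], [0, 0, -0.1]],
    [[-30, 50, -110], [0, 0, -0.24]],
    [[-10, 80, -110], [0, 0, -0.38]],
    [[10, 95, -110], [0, 0, -0.52]]
  ]
}}

```text
time_s: 6.3
eef_pos: [511.3, -224.1, 286.5]
ee_rot: [0.001, 0.971, 0.24, 0.001]
force: [-0.1, -0.2, -0.6]
grip_width: 0.999
grip_force: 0.0
```

{"name": "nudge_tcp", "arguments": {
  "offsets": [
    [[0, 0, 0], [0, 0, -0.15]],
    [[0, 0, 0], [0, 0, -0.3]],
    [[0, 0, 0], [0, 0, -0.45]],
    [[0, 0, 0], [0, 0, -0.6]],
    [[0, 0, 0], [0, 0, -0.75]],
    [[0, 0, 0], [0, 0, -0.9]],
    [[0, 0, 0], [0, 0, -1.05]],
    [[0, 0, 0], [0, 0, -1.05]]
  ],
  "finger_gap": 0.4
}}

```text
time_s: 7.1
eef_pos: [511.0, -221.9, 285.8]
ee_rot: [0.0, 0.721, 0.693, 0.0]
force: [-0.6, 0.7, -0.3]
grip_width: 0.396
grip_force: 0.0
```

```bash
python3 - <<'E'
from h import *
s=telemetry.sense();q=s['ee_rot'];X=R.from_quat([*q[1:],q[0]]).as_matrix();print(s['eef_pos'],X.round(3),s['joints'])
d=np.array([553,-238,186])-s['eef_pos'];print(d@X)
E
```

```text
[ 510.97208231 -221.9441835   285.76301118] [[ 0.039  0.999  0.001]
 [ 0.999 -0.039 -0.   ]
 [-0.     0.001 -1.   ]] [-6.20103462e-01  5.00343702e-01  1.55220405e+00  1.86432551e-04
  1.08814425e+00 -5.81609759e-01]
[-14.38723072  42.53177586  99.80405374]
```

{"name": "nudge_tcp", "arguments": {
  "offsets": [
    [[-16, 42, 0], [0, 0, 0]],
    [[-16, 42, 30], [0, 0, 0]],
    [[-16, 42, 60], [0, 0, 0]],
    [[-16, 42, 85], [0, 0, 0]],
    [[-16, 42, 100], [0, 0, 0]],
    [[-16, 42, 102], [0, 0, 0]],
    [[-16, 42, 102], [0, 0, 0]]
  ]
}}

```text
time_s: 7.8
eef_pos: [552.4, -239.7, 184.3]
ee_rot: [0.0, 0.722, 0.692, 0.0]
force: [-0.0, -0.7, -0.8]
grip_width: 0.398
grip_force: 0.0
```

```bash
python3 - <<'E'
from h import *
cv2.imwrite('pics/t3.png',cv2.resize(optics.capture('top')[170:310,160:340,::-1],None,fx=4,fy=4))
cv2.imwrite('pics/s3.png',cv2.resize(optics.capture('scene')[90:290,180:420,::-1],None,fx=3,fy=3))
E
```

```text
(no output)
```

View pics/s3.png

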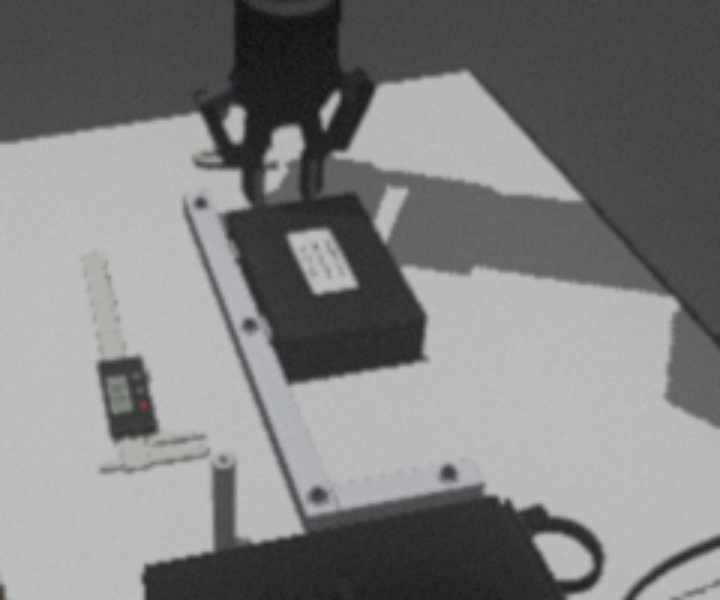

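{"name": "nudge_tcp", "arguments": {
  "offsets": [
    [[10, 0, 0], [0, 0, 0]],
    [[17, 0, 0], [0, 0, 0]],
    [[23, 0, 0], [0, 0, 0]],
    [[28, 0, 0], [0, 0, 0]],
    [[34, 0, 0], [0, 0, 0]],
    [[40, 0, 0], [0, 0, 0]],
    [[46, 0, 0], [0, 0, 0]],
    [[52, 0, 0], [0, 0, 0]]
  ]
}}

```text
time_s: 8.7
eef_pos: [554.3, -187.3, 183.9]
ee_rot: [0.0, 0.721, 0.693, 0.0]
force: [-0.1, -2.0, 2.5]
grip_width: 0.398
grip_force: 1.1
```

{"name": "nudge_tcp", "arguments": {
  "offsets": [
    [[6, 0, 0], [0, 0, 0]],
    [[12, 0, 0], [0, 0, 0]],
    [[18, 0, 0], [0, 0, 0]],
    [[24, 0, 0], [0, 0, 0]],
    [[30, 0, 0], [0, 0, 0]],
    [[36, 0, 0], [0, 0, 0]],
    [[42, 0, 0], [0, 0, 0]],
    [[48, 0, 0], [0, 0, 0]]
  ]
}}

```text
time_s: 9.5
eef_pos: [556.1, -139.2, 183.7]
ee_rot: [0.0, 0.721, 0.693, 0.0]
force: [-0.1, -2.9, 2.9]
grip_width: 0.4
grip_force: 1.1
```

```bash
python3 - <<'E'
from h import *
cv2.imwrite('pics/t4.png',cv2.resize(optics.capture('top')[170:310,160:340,::-1],None,fx=4,fy=4))
cv2.imwrite('pics/s4.png',cv2.resize(optics.capture('scene')[90:290,180:420,::-1],None,fx=3,fy=3))
E
```

```text
(no output)
```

View pics/s4.png

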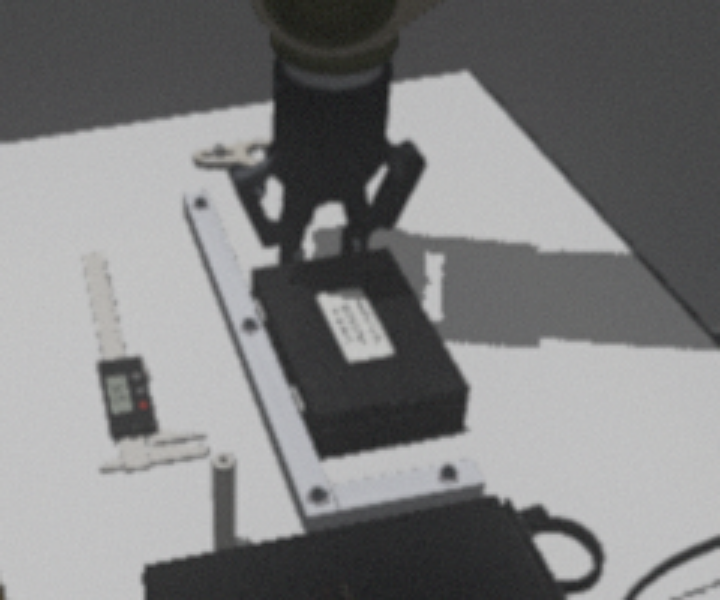

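{"name": "nudge_tcp", "arguments": {
  "offsets": [
    [[6, 0, 0], [0, 0, 0]],
    [[12, 0, 0], [0, 0, 0]],
    [[17, 0, 0], [0, 0, 0]],
    [[21, 0, 0], [0, 0, 0]],
    [[24, 0, 0], [0, 0, 0]],
    [[26, 0, 0], [0, 0, 0]],
    [[28, 0, 0], [0, 0, 0]],
    [[30, 0, 0], [0, 0, 0]]
  ]
}}

```text
time_s: 10.4
eef_pos: [557.3, -109.6, 183.7]
ee_rot: [-0.0, 0.721, 0.693, 0.0]
force: [0.0, -0.7, -1.3]
grip_width: 0.402
grip_force: 0.5
```

{"name": "nudge_tcp", "arguments": {
  "offsets": [
    [[1, 0, 0], [0, 0, 0]],
    [[2, 0, 0], [0, 0, 0]],
    [[2, 0, 0], [0, 0, 0]]
  ]
}}

```text
time_s: 10.7
eef_pos: [557.4, -107.6, 183.7]
ee_rot: [-0.0, 0.721, 0.693, 0.0]
force: [-0.5, 0.3, -0.4]
grip_width: 0.406
grip_force: 0.0
```

{"name": "nudge_tcp", "arguments": {
  "offsets": [
    [[1, 0, 0], [0, 0, 0]],
    [[2, 0, 0], [0, 0, 0]],
    [[2, 0, 0], [0, 0, 0]]
  ]
}}

```text
time_s: 11.0
eef_pos: [557.5, -105.6, 183.8]
ee_rot: [0.0, 0.721, 0.693, 0.0]
force: [0.2, 0.4, 0.1]
grip_width: 0.399
grip_force: 0.2
```

{"name": "nudge_tcp", "arguments": {
  "offsets": [
    [[1, 0, 0], [0, 0, 0]],
    [[2, 0, 0], [0, 0, 0]],
    [[2, 0, 0], [0, 0, 0]]
  ]
}}

```text
time_s: 11.3
eef_pos: [557.6, -103.6, 183.7]
ee_rot: [0.0, 0.721, 0.693, 0.0]
force: [-0.2, -0.7, 0.5]
grip_width: 0.399
grip_force: 0.2
```

{"name": "nudge_tcp", "arguments": {
  "offsets": [
    [[1, 0, 0], [0, 0, 0]],
    [[2, 0, 0], [0, 0, 0]],
    [[2, 0, 0], [0, 0, 0]]
  ]
}}

```text
time_s: 11.6
eef_pos: [557.7, -101.6, 183.7]
ee_rot: [-0.0, 0.721, 0.693, 0.0]
force: [-0.8, -0.5, -0.2]
grip_width: 0.403
grip_force: 0.2
```

{"name": "nudge_tcp", "arguments": {
  "offsets": [
    [[1, 0, 0], [0, 0, 0]],
    [[2, 0, 0], [0, 0, 0]],
    [[2, 0, 0], [0, 0, 0]]
  ]
}}

```text
time_s: 11.9
eef_pos: [557.6, -100.6, 183.8]
ee_rot: [0.001, 0.721, 0.693, -0.001]
force: [-2.2, -8.9, -0.1]
grip_width: 0.401
grip_force: 4.3
```

Contact with the short rail. One more small press, then back off, lift and look.

{"name": "nudge_tcp", "arguments": {
  "offsets": [
    [[1, 0, 0], [0, 0, 0]],
    [[1, 0, 0], [0, 0, 0]],
    [[1, 0, 0], [0, 0, 0]]
  ]
}}

```text
time_s: 12.2
eef_pos: [557.6, -100.3, 183.9]
ee_rot: [0.001, 0.721, 0.693, -0.001]
force: [-4.4, -14.0, -0.2]
grip_width: 0.398
grip_force: 7.0
```

{"name": "nudge_tcp", "arguments": {
  "offsets": [
    [[-10, 0, 0], [0, 0, 0]],
    [[-30, 0, 0], [0, 0, 0]],
    [[-40, 0, -30], [0, 0, 0]],
    [[-40, 0, -70], [0, 0, 0]],
    [[-50, -20, -110], [0, 0, 0]],
    [[-90, -40, -130], [0, 0, 0]],
    [[-130, -70, -140], [0, 0, 0]],
    [[-170, -100, -140], [0, 0, 0]]
  ]
}}

```text
time_s: 13.0
eef_pos: [450.7, -264.8, 325.3]
ee_rot: [0.002, 0.721, 0.693, 0.0]
force: [0.7, -1.4, 0.3]
grip_width: 0.403
grip_force: 0.0
```

{"name": "nudge_tcp", "arguments": {
  "offsets": [
    [[-40, -30, 0], [0, 0, 0]],
    [[-80, -60, 0], [0, 0, 0]],
    [[-120, -90, 0], [0, 0, 0]],
    [[-120, -90, 0], [0, 0, 0]]
  ]
}}

```text
time_s: 13.4
eef_pos: [353.7, -383.8, 323.7]
ee_rot: [0.0, 0.723, 0.691, -0.0]
force: [0.6, 0.7, -0.2]
grip_width: 0.4
grip_force: 0.0
```

```bash
python3 - <<'E'
from h import *
cv2.imwrite('pics/t5.png',cv2.resize(optics.capture('top')[170:290,160:320,::-1],None,fx=5,fy=5))
cv2.imwrite('pics/s5.png',cv2.resize(optics.capture('scene')[110:290,180:420,::-1],None,fx=3,fy=3))
E
```

```text
(no output)
```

View pics/t5.png

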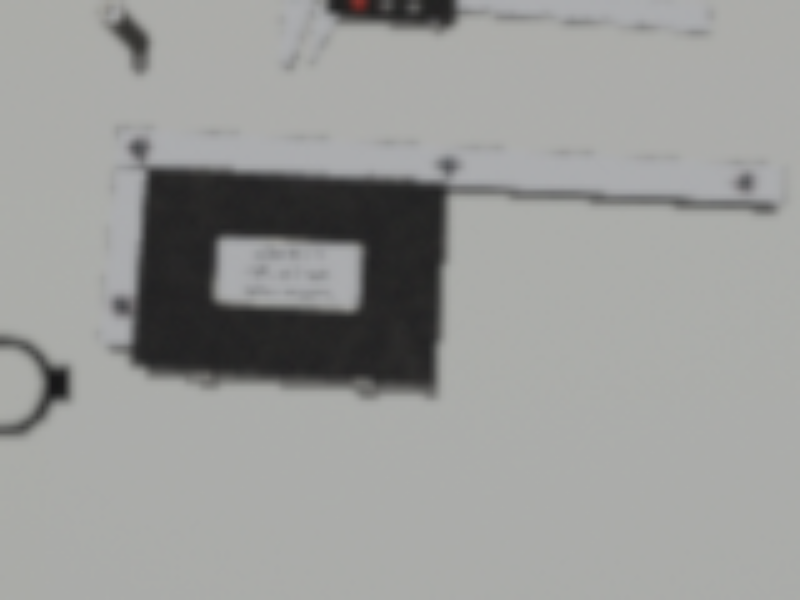

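View pics/s5.png

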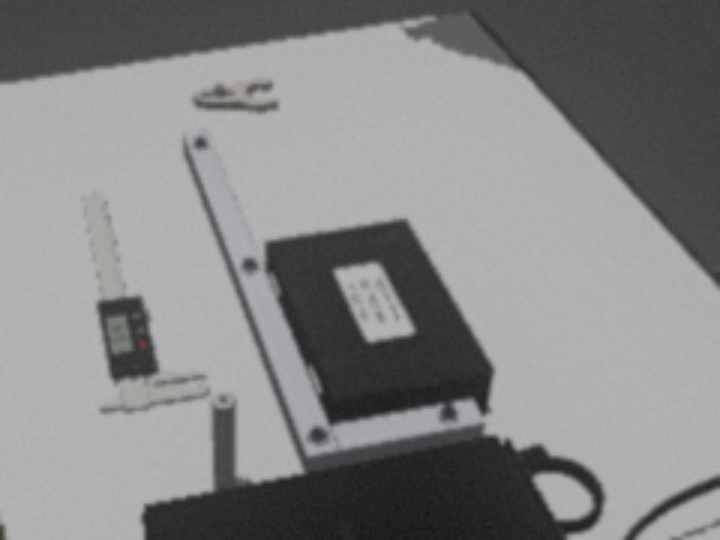

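```bash
python3 - <<'E'
from h import *
f=lambda l:np.array(l)/5+[159.6,169.6]
c=ray('top',f([[148,168],[447,184],[435,388],[134,363]]),42); k=np.array([619.7,55.7]); y=-.04
M=np.array([[np.cos(y),np.sin(y)],[-np.sin(y),np.cos(y)]])
print((c-k)@M.T, ((c-k)@M.T).mean(0), telemetry.sense()['time_s'])
E
```

```text
[[  -1.77252718   -0.34551511]
 [  -1.75172865 -148.9048939 ]
 [-101.66947068 -148.6691854 ]
 [ -98.05284729   -1.17594018]] [-50.81164345 -74.77388365] 13.5
```

The top view shows the case parallel to the rails at about x = -50.8, y = -74.8 mm in the stop's frame. In the scene view nothing around it has visibly moved, so I'm handing in.

```bash
python3 -c "
from rig import ctrl, optics, workorder, telemetry
print(workorder.finish_job())"
```

```text
the job is handed in; nothing more can be done
None
```

I pushed the case into the corner of the stop and handed the job in: it measured about x = -50.8, y = -74.8 mm in the stop's frame (target -50, -75), parallel to the rails, hand clear, nothing else visibly moved, 13.5 s used; no verdict was returned.

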